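# Clamp the brass bush in the spring-return cam clamp and hold the lever

## Task

Stand the slim brass bush upright in the vee of the cam clamp and let go of it, leaving the two steel bushes where they are; the brass one is thin-walled and finished, so pick it up with a light grip (never over 60 N) and set it down softly. Then swing the cam lever round to the cam's highest point, where the lever lies in line with the black witness line on the base plate and the cam presses the bush into the sprung vee, without running on over the top. The lever springs back when let go, so finish while still holding it there.

Things in the scene. Friction and masses are not known exactly. Their poses are not given: they have to be found in the camera images.
- bush_3: the work: slim hollow brass bush, 30 mm outside diameter, 50 mm tall, about 0.2 kg, standing upright on the bench; taller and slimmer than the two steel bushes. Origin: centre of its underside; z up along its axis.
- cam_clamp: cam clamp bolted to the bench. Grey base plate 12 mm thick, x -52 to 52, y -73 to 93 mm. Along its y axis: abutment, springs, steel vee block (opens to +y), room for the bush, eccentric cam (steel ring) with lever on an upright pivot at y 48.5. Vee block and cam ring stand at most 25 mm above the plate, the lever's hub 51 mm. Origin: on the bench below the vee seat; z up.
- vee_seat (a point): on the plate's top (12 mm above the bench): where the centre of the bush's underside stands when it touches both flanks of the 90 degree vee at rest. Axes as cam_clamp. Lever open, the cam is 11 mm clear of a bush standing here. Let the bush down 3 to 6 mm to the +y side of it and within 2 mm in x; the cam then pushes it home and 4 mm farther against the springs.
- cam_pivot (a point): upright axis of cam and lever, at the height of the plate's top (12 mm above the bench). Axes as cam_clamp.
- grip_mid (a point): middle of the upright black grip on the lever's end, 21 mm in diameter, 105 mm from the pivot; this point is 70 mm above the bench, the grip's foot 45 mm, its top 90 mm. It spins freely on its own axis: pinch it from above and carry it round without turning the hand, or push it sideways.
- bush_4: bystander: steel bush, 34 mm diameter, 42 mm tall, standing; origin under its centre.
- bush_5: bystander: steel bush, 36 mm diameter, 30 mm tall, standing; origin under its centre.
- cam (a joint): cam and lever angle, rad, grows anticlockwise from above. 0: open, kept there by a spring. 1.75: highest lift, lever along the clamp's -x axis, over the black witness line. 2.25: end stop, over the top, lift falling. Lever direction: 1.39 + value from the clamp's +x axis. Return spring 0.32 N m open, 0.57 at the top (5.4 N at the grip), about 0.1 more while pressing the bush.
- lever: lever and eccentric in one piece on the pivot: dark steel bar 14 mm wide, black grip at its end, steel bearing ring (52 mm diameter, spins freely) round the eccentric, its centre 12 mm off the pivot; origin on the pivot axis, x along the bar towards the grip; bar top 44 mm above the bench.
- vee_block (a joint): how far the cam has pushed the bush and the sprung vee block back (-y of the clamp), m: 0 at rest, about 0.004 with the bush clamped at the top of the cam, 0.009 at most. Springs: 4 N at rest, 2 N more per mm.
- case_lid (a point): highest point of the blue parts case's half-open clear lid, 130 mm above the bench. The case is fixed between bushes and clamp, 40 mm high without its lid, x 0.54 to 0.75, y -0.05 to 0.08 m: carry the bush over or round it.
Mind the look-alikes: they are no part of the job. What is shaped like the bush_3 but blue or purple is not meant.

How it is judged:
On the way, in this order (a step that is already met when the one before it is completed fails the run):
1. the bush stands upright in the vee, released, with the lever still open (z of bush_3 in the frame of vee_seat between -0.004 and 0.003 m and angle between bush_3's own z axis and vertical below 0.08 rad and horizontal distance between bush_3 and vee_seat below 0.011 m and contact force between the fingers and bush_3 below 0.5 N and value of joint cam below 0.6 rad), for 0.2 s.
2. the lever is held at the top of the cam and the cam clamps the bush in the vee (value of joint cam between 1.6 and 1.9 rad and contact force between lever and bush_3 above 3 N and value of joint vee_block above 0.0005 m and contact force between the fingers and lever above 1 N), for 0.4 s.
At the end, for the whole second after the job is handed in: Brass bush upright in the vee (tilt under 0.08 rad, 4 mm sideways, 9 mm from the seat), untouched by the robot, pressed by the cam with over 3 N so that the vee's springs give over 0.5 mm; lever at rest within 0.15 rad of the top of the cam, held by the fingers (over 1 N) (all of step 2 and z of bush_3 in the frame of vee_seat between -0.004 and 0.003 m and angle between bush_3's own z axis and vertical below 0.08 rad and horizontal distance between bush_3 and vee_seat below 0.009 m and x of bush_3 in the frame of vee_seat between -0.004 and 0.004 m and contact force between each of the arm, the fingers and bush_3 below 0.5 N and velocity of joint cam between -0.3 and 0.3 rad/s and linear speed of bush_3 below 0.02 m/s); the arm keeps its last pose, push and grip.
It fails at once if the brass bush is gripped harder than 60 N (over 130 N summed over both fingers) (contact force between the fingers and bush_3 above 130 N).
It fails at once if the bush is dropped into the clamp (falls free at over 0.4 m/s) or driven hard onto it (over 90 N) (contact force between bush_3 and cam_clamp above 90 N or (linear speed of bush_3 above 0.4 m/s and horizontal distance between bush_3 and vee_seat below 0.03 m and z of bush_3 in the frame of vee_seat below 0.04 m and contact force between the fingers and bush_3 below 0.5 N)).
It fails at once if the lever is run over the top of the cam (more than 0.3 rad past it) (value of joint cam above 2.05 rad).
It fails at once if one of the two steel bushes is moved by more than 30 mm (distance of any of bush_4, bush_5 from where it was at the start of the episode above 0.03 m).
It also fails if it takes over 51 s, if anything falls off the work surface, if the arm or the gripper's body presses on something with over 40 N, if the wrist force passes 120 N, or if a joint passes its speed limit or range.

## Robot

A 6-joint arm with a two-finger parallel gripper is mounted at the origin on a cart in front of the work surface, level with it; the furniture and walls round the work are solid. World frame = base frame: x ahead of the robot, y to its left, z up, the work surface at z = 0. Lengths are in m, angles in rad, forces in N, time in s.
With the tool pointing down it reaches from about 0.375 to 0.825 m from the base axis. Payload 5.5 kg.
Tool frame: the origin (TCP) lies midway between the tips of the shut fingers; the grasp point (between the pads) lies 19 mm behind it; z points along the fingers, y is the line along which they close (so a half turn about z gives the same grasp; the last joint's range is limited). The gripper opens to 85 mm and grips with 20 to 120 N. Pads are 22 mm wide; open, the fingers measure 114 mm over their backs; the gripper's body (76 mm by 85 mm) begins 54 mm behind the grasp point. The pads swing forward as they close: fully open they stand 13 mm farther back than shut.
Start: joints at [1.195, 0.314, -0.047, 1.21, 0, 1.571], TCP at [0.22, 0.558, 0.231] pointing down, gripper open.
Joint ranges: [-2.67, 2.67], [-0.69, 1.73], [-1.03, 1.25], [-2.08, 2.16], [-1.42, 1.45], [-3.14, 3.14]. Speed limits (rad/s): [2.39, 2.39, 3.01, 3.14, 3.14, 3.14].

## Interface

Orientations are given as a 3x3 rotation matrix whose columns are the frame's x, y, z axes.
In Python, from plant import robot gives the robot as it stands.
- The arm moves only by the tool move_arm, never from a script. Its argument "deltas" is a list that holds one entry, the list of rows, each a list of 4 numbers: the shift along the tool's x, y, z in m, then the turn about the tool's z in rad. A call has 1 to 10 rows; each row is the pose to reach, as a shift and turn from the pose commanded when the call began, along the tool's axes at that moment; what a row does not reach only later rows make up. A row lasts 1/12 s, in which the tool goes at most 41.7 mm and 7.16 degrees, less where a joint would pass 70% of its speed; a pose out of reach is approached as far as the arm can. A call with a gripper value outside its range is refused whole. "jaw" is the opening, from 0 (shut) to 1 (fully open), set as the call begins (left out, the last holds). The fingers move at their own pace and stop on an object; "squeeze" is the grip in N (left out, the last holds). Time passes only in rows, so rows that repeat a pose let the fingers close. It gives the time, the measured TCP pose, the force, the opening and the grip force at its end, in the units of the state.
- robot.get_obs(): the state, without advancing time (a new reading comes with each control period).
- robot.read_camera(name): name is "side" or "top"; returns the picture (420x560x3 uint8, red, green, blue); there is no depth.
- robot.camera_model(name): a dict with "camera_matrix" (3x3 intrinsics, pixels), "R" (3x3) and "t" (3): a world point X has camera coordinates R X + t. Camera axes: x right, y down, z forward; pixel columns grow to the right and rows downward; lengths in m; the calibration is good to about 2 mm. A picture is of the moment at which its call begins. camera_model takes no time and is no camera call.
- robot.hand_in(): hands the job in; it is judged then, once.
The state is a dict: "clock": time; "joints": joint angles; "qvel": joint speeds; "effort": joint torques, N m; "position": TCP position; "eef_rot": TCP orientation; "ft_force": force on the tool from outside, world axes, zero at the start; "torque": the same for the moment, N m; "grip_width": finger opening in m; "gripper_force": force on a finger pad.
Only numpy, scipy, OpenCV 4.12 (cv2) and the standard library are available. Lean on these libraries where they do the work, as an engineer would, in place of code of your own. Each camera call takes 0.05 s, during which the arm holds its last target. There are 200 camera calls.

## Working session

There is one attempt and no reset: what is moved stays moved. The work goes in short steps, Python scripts to look and compute and a tool call to move; the robot and the scene stay as the last step left them, time stands still between calls to the robot, and variables do not carry over. Pictures are saved under pics/ and viewed, at most 10 in all, crops included, and the job is handed in when it is done.

Besides the shell and the picture viewer there is one more tool, called after "Emit:" as name(argument=value, ...), one argument or row to a line, values as JSON. move_arm: Moves the arm, as the interface text tells. Its arguments: {"type":"object","properties":{"deltas":{"type":"array","items":{"type":"array","items":{"type":"array","items":{"type":"number"}}}},"jaw":{"type":"number"},"squeeze":{"type":"number"}},"required":["deltas"]}

```bash
mkdir -p pics; ls
cat > h.py <<'E'
import numpy as np, cv2
from plant import robot
def cam(n):
    m=robot.camera_model(n); return np.array(m["camera_matrix"]),np.array(m["R"]),np.array(m["t"]).ravel()
def ray(n,u,v):
    K,R,t=cam(n); return -R.T@t, R.T@np.linalg.inv(K)@np.array([u,v,1.])
def onz(n,u,v,z):
    o,d=ray(n,u,v); return o+d*(z-o[2])/d[2]
def proj(n,X):
    K,R,t=cam(n); p=K@(R@np.array(X)+t); return p[:2]/p[2]
def shot(n,f):
    im=cv2.cvtColor(np.array(robot.read_camera(n)),cv2.COLOR_RGB2BGR); cv2.imwrite(f'pics/{f}.png',im); return im
E
python3 - <<'E'
from h import *
for n in("top","side"): 
    shot(n,n+"0"); print(n,ray(n,280,210))
o=robot.get_obs(); print(o["clock"],o["position"],o["eef_rot"],o["grip_width"])
E
```

```text
pics
top (array([0.5087131 , 0.1332529 , 1.41482946]), array([ 0.0845133 , -0.01498427, -0.99637424]))
side (array([ 0.10570568, -0.9060732 ,  0.68681447]), array([ 0.39580872,  0.80708992, -0.43824399]))
0.1 [0.22001212 0.5576224  0.23051884] [[-9.30229444e-01  3.66978029e-01 -5.54700850e-04]
 [ 3.66978447e-01  9.30228271e-01 -1.47754498e-03]
 [-2.62281335e-05 -1.57801911e-03 -9.99998755e-01]] 0.08542214880271655
```

View pics/top0.png

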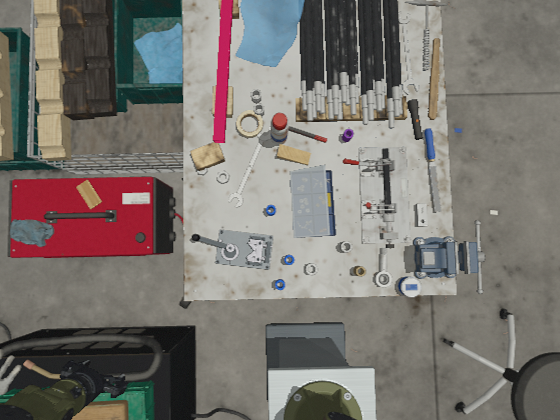

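View pics/side0.png

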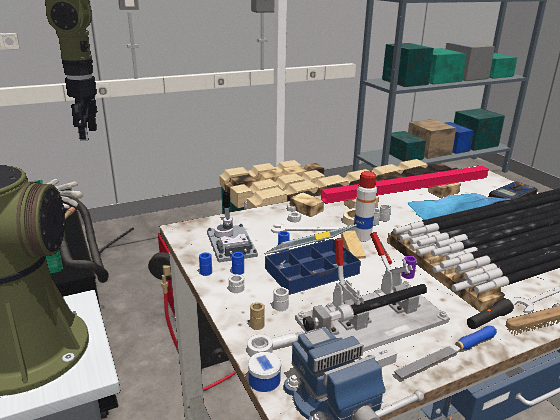

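The top view shows these candidates for the bush:
- **Brass:** (359,271) in the top view, (258,316) in the side view.
- **Blue look-alikes:** top (269,210), (288,260), (279,285).
- **Purple look-alike:** top (347,135).
- **Steel:** top (310,269), (345,247).

I choose the brass one. The clamp is at top (243,249), with its lever grip at about (195,238). Next I check both in close crops.

Run:
```python
from h import *
t=cv2.imread('pics/top0.png'); s=cv2.imread('pics/side0.png')
a=cv2.resize(t[220:280,185:285],(800,480),interpolation=cv2.INTER_CUBIC)
b=cv2.resize(t[235:295,300:380],None,fx=8,fy=8,interpolation=cv2.INTER_CUBIC)
cv2.imwrite('pics/c_clamp.png',a);
c=cv2.resize(s[200:260,200:266],(440,400),interpolation=cv2.INTER_CUBIC)
d=cv2.resize(s[280:340,225:285],(360,400),interpolation=cv2.INTER_CUBIC)
cv2.imwrite('pics/c_mix.png',np.hstack([c,d]))
for n,im,(r0,r1,c0,c1) in(('top',t,(255,290,345,375)),('side',s,(290,345,235,285))):
    hsv=cv2.cvtColor(im,cv2.COLOR_BGR2HSV)
    m=cv2.inRange(hsv,(12,80,40),(30,255,255)); k=np.zeros_like(m);k[r0:r1,c0:c1]=m[r0:r1,c0:c1]
    N,l,st,ce=cv2.connectedComponentsWithStats(k); i=1+np.argmax(st[1:,4]); print(n,st[i],ce[i])
    for z in(0,.025,.05): print(z,onz(n,*ce[i],z))
    ys,xs=np.where(l==i)
    for y in range(ys.min(),ys.max()+1): print(y,xs[ys==y].min(),xs[ys==y].max(),end='; ')
    print()
```

```text
top [354 267  11   9  68] [359.07352941 270.76470588]
0 [ 0.43727511 -0.12489105  0.        ]
0.025 [ 0.43853742 -0.12032966  0.025     ]
0.05 [ 0.43979972 -0.11576826  0.05      ]
267 355 362; 268 354 363; 269 354 364; 270 354 364; 271 354 364; 272 354 364; 273 355 364; 274 356 363; 275 358 362; 
side [250 303  14  27 337] [256.82789318 315.89020772]
0 [ 0.45321865 -0.09306601  0.        ]
0.025 [ 0.4405692  -0.12265941  0.025     ]
0.05 [ 0.42791975 -0.15225282  0.05      ]
303 254 260; 304 252 262; 305 251 263; 306 250 263; 307 251 263; 308 251 263; 309 251 263; 310 251 263; 311 251 263; 312 251 263; 313 251 263; 314 251 263; 315 251 263; 316 251 263; 317 251 263; 318 250 263; 319 250 263; 320 250 263; 321 251 263; 322 250 263; 323 250 263; 324 251 263; 325 251 263; 326 251 263; 327 251 262; 328 252 261; 329 254 258;
```

View pics/c_clamp.png

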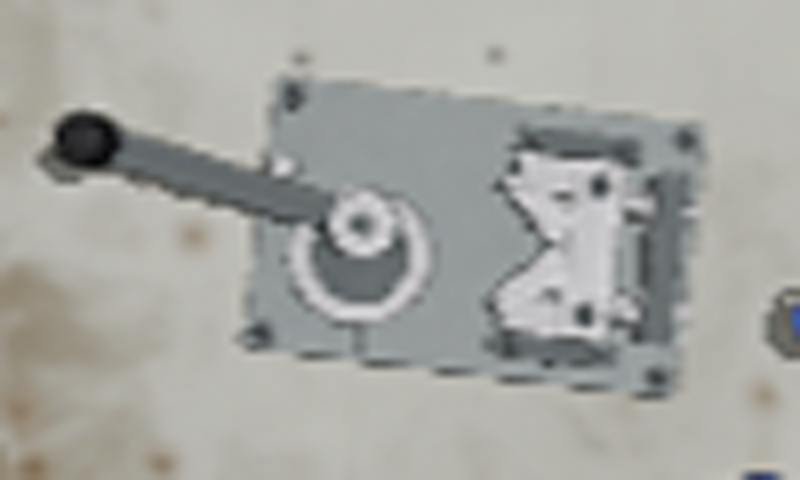

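View pics/c_mix.png

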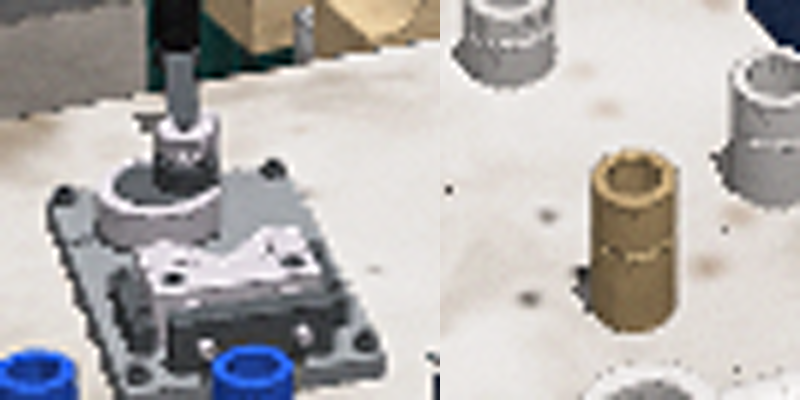

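The crops confirm that the brass bush at top (359,271) is slim and standing. In the clamp crop the lever is open to the left (+y world), the black grip is at crop (85,138), the hub at (362,222), the vee opens left, and the witness line is at crop (360,345). Next I compute the clamp pose.

Run:
```python
from h import *
c=np.array([(283,82),(705,122),(672,397),(243,347)])/8.+[185-.44,220-.44]
L=np.array([(52,93),(52,-73),(-52,-73),(-52,93)])/1000.
P=np.array([onz('top',*p,.012)[:2] for p in c]); print(P)
a=L-L.mean(0);b=P-P.mean(0)
th=np.arctan2((a[:,0]*b[:,1]-a[:,1]*b[:,0]).sum(),(a*b).sum())
R=np.array([[np.cos(th),-np.sin(th)],[np.sin(th),np.cos(th)]]); t=P.mean(0)-R@L.mean(0)
print('th',th,'seat',t,'res mm',1000*(L@R.T+t-P))
print('sides',[np.linalg.norm(P[i]-P[i-1]) for i in range(4)])
piv=R@[0,.0485]+t; print('pivot',piv,'seen hub',onz('top',362/8+184.56,222/8+219.56,.063))
al=th+1.39; g=piv+.105*np.array([np.cos(al),np.sin(al)]); print('grip',g,'seen',onz('top',85/8+184.56,138/8+219.56,.09))
al=th+3.14; print('grip at top',piv+.105*np.array([np.cos(al),np.sin(al)]))
print('witness seen', R.T@(onz('top',360/8+184.56,338/8+219.56,.012)[:2]-t))
# side view check: project corners; clamp crop pixel scale 440/66
for l in L: 
    p=proj('side',[*(R@l+t),.012]); print('side crop',(p-[200,200])*[440/66,400/60])
print('side hub',(proj('side',[*piv,.063])-[200,200])*6.667, 'grip top side px',proj('side',[*g,.09]))
p0=np.array([.22,.5576])
print('bush top proj', proj('top',[.44,-.12,.05]),proj('side',[.44,-.12,.05]),proj('side',[.44,-.12,0]))
```

```text
[[0.57122849 0.2965794 ]
 [0.5523972  0.13621   ]
 [0.44882643 0.15098416]
 [0.47128159 0.31292143]]
th -0.13431175944305643 seat [0.50959434 0.21426381] res mm [[ 2.35099804  2.88359263]
 [-1.04648567 -1.25196485]
 [-0.53906422 -2.09966138]
 [-0.76544814  0.46803359]]
sides [np.float64(0.10127410724618482), np.float64(0.1614712435162695), np.float64(0.10461921430748848), np.float64(0.16348673240540149)]
pivot [0.5160889  0.26232701] seen hub [0.51709552 0.26237027 0.063     ]
grip [0.54863042 0.36215711] seen [0.54923803 0.3588297  0.09      ]
grip at top [0.41205708 0.27655308]
witness seen [-0.04288265  0.04904396]
side crop [274.99044967 159.14021319]
side crop [378.58370615 348.61991417]
side crop [115.00380235 388.39621402]
side crop [ 35.30505816 190.89660085]
side hub [175.57783107 113.41044624] grip top side px [224.67671545 192.36049519]
bush top proj [360.50696182 270.66331204] [256.02396539 305.49174946] [256.12332094 324.78221491]
```

Emit:
move_arm(
  deltas=[
    [[-0.03,-0.021,0,0.12],[-0.06,-0.043,0,0.24],[-0.09,-0.064,0,0.36],[-0.12,-0.085,0,0.48],[-0.15,-0.107,0,0.6],[-0.18,-0.128,0,0.72],[-0.21,-0.149,0,0.84],[-0.24,-0.17,0,0.96],[-0.27,-0.192,0,1.08],[-0.299,-0.213,0,1.2]],
  ],
  jaw=0.7,
  squeeze=35,
)

```text
clock: 0.93
position: [0.4206, 0.2484, 0.2311]
eef_rot: [[0.011, 1.0, -0.0], [1.0, -0.011, -0.0], [-0.0, -0.0, -1.0]]
ft_force: [0.2, 0.8, -0.1]
grip_width: 0.0595
gripper_force: 0.0
```

Emit:
move_arm(
  deltas=[
    [[-0.04,0.003,0,0.02],[-0.08,0.006,0,0.04],[-0.12,0.009,0,0.06],[-0.16,0.012,0,0.08],[-0.2,0.015,0,0.1],[-0.24,0.017,0.0,0.13],[-0.28,0.019,0.02,0.13],[-0.32,0.021,0.05,0.13],[-0.355,0.023,0.08,0.13],[-0.368,0.023,0.1,0.13]],
  ],
)

```text
clock: 1.77
position: [0.4418, -0.1205, 0.131]
eef_rot: [[0.136, 0.991, 0.002], [0.991, -0.136, -0.001], [-0.001, 0.002, -1.0]]
ft_force: [-0.2, 0.6, 0.2]
grip_width: 0.0594
gripper_force: 0.0
```

Run:
```python
from h import *
s=shot('side','side1'); t=shot('top','top1')
o=robot.get_obs(); print(o["clock"],o["position"],o["eef_rot"])
p=proj('side',[.44,-.12,.06]).astype(int);print(p)
c=s[p[1]-75:p[1]+45,p[0]-60:p[0]+60]
cv2.imwrite('pics/c1.png',cv2.resize(c,(590,590),interpolation=cv2.INTER_CUBIC))
```

```text
1.8667 [ 0.43776682 -0.12008341  0.12695242] [[ 1.39334548e-01  9.90219641e-01 -7.13765318e-03]
 [ 9.90245345e-01 -1.39332402e-01  7.99580091e-04]
 [-2.02746448e-04 -7.17943696e-03 -9.99974207e-01]]
[256 301]
```

View pics/c1.png

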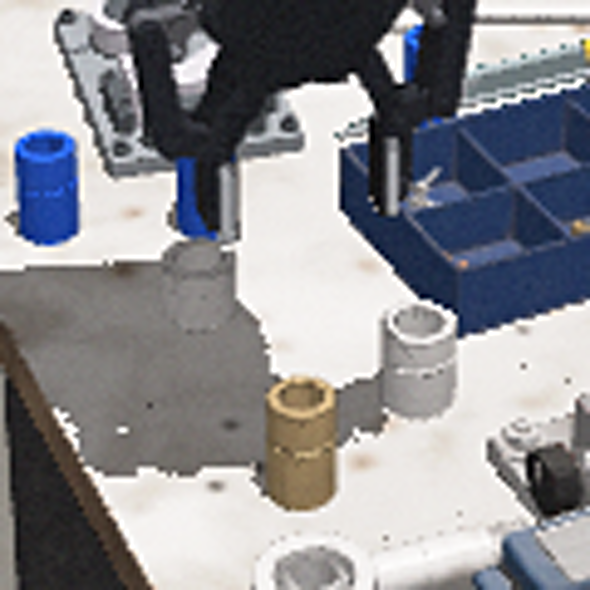

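The crop shows the open fingers straddling the line above the brass bush, with tips at crop (225,238) and (390,212) and the bush top at (300,397). I check this numerically against the known tool pose.

Run:
```python
from h import *
o=robot.get_obs(); P=np.array(o["position"])
print(P, proj('side',P+[0,0,.005]), proj('side',P+[.03,0,.008]),proj('side',P+[-.03,0,.008]))
t=cv2.imread('pics/top1.png'); hsv=cv2.cvtColor(t,cv2.COLOR_BGR2HSV)
print(np.c_[np.where(cv2.inRange(hsv[255:290,340:380],(12,80,40),(30,255,255)))].mean(0)+[255,340])
```

```text
[ 0.43776682 -0.12008341  0.12695242] [254.83896931 272.33336203] [268.52332827 267.71565802] [240.80423832 274.49295395]
[270.65454545 358.16363636]
```

Emit:
move_arm(
  deltas=[
    [[0,0,0.02,0],[0,0,0.045,0],[0,0,0.06,0],[0,0,0.07,0],[0,0,0.07,0],[0,0,0.07,0]],
  ],
)

```text
clock: 2.37
position: [0.4414, -0.1174, 0.0616]
eef_rot: [[0.134, 0.991, -0.0], [0.991, -0.134, 0.0], [0.0, -0.0, -1.0]]
ft_force: [0.2, -0.8, 0.9]
grip_width: 0.0595
gripper_force: 0.0
```

Emit:
move_arm(
  deltas=[
    [[-0.001,-0.001,0.01,0],[-0.002,-0.001,0.02,0],[-0.002,-0.001,0.03,0],[-0.002,-0.001,0.036,0],[-0.002,-0.001,0.036,0]],
  ],
)

```text
clock: 2.78
position: [0.4387, -0.1194, 0.0237]
eef_rot: [[0.135, 0.991, -0.003], [0.991, -0.135, 0.001], [0.0, -0.003, -1.0]]
ft_force: [-1.2, -0.3, -0.6]
grip_width: 0.0599
gripper_force: 0.0
```

Emit:
move_arm(
  deltas=[
    [[0,0,0,0],[0,0,0,0],[0,0,0,0],[0,0,0,0],[0,0,0,0],[0,0,0,0],[0,0,0,0],[0,0,0,0]],
  ],
  jaw=0.2,
  squeeze=35,
)

```text
clock: 3.45
position: [0.4403, -0.1198, 0.0256]
eef_rot: [[0.135, 0.991, 0.001], [0.991, -0.135, -0.0], [-0.0, 0.001, -1.0]]
ft_force: [-1.2, 0.4, 5.8]
grip_width: 0.0287
gripper_force: 34.8
```

Emit:
move_arm(
  deltas=[
    [[0,0,-0.005,0],[0,0,-0.015,0],[0,0,-0.035,0],[0,0,-0.06,0],[0,0,-0.09,0],[0,0,-0.12,0],[0.005,0,-0.14,0],[0.015,0,-0.155,0],[0.03,0.001,-0.16,0],[0.05,0.003,-0.16,0]],
  ],
)

```text
clock: 4.28
position: [0.4507, -0.0709, 0.1878]
eef_rot: [[0.136, 0.991, 0.003], [0.991, -0.136, -0.001], [-0.0, 0.003, -1.0]]
ft_force: [0.9, 0.2, -3.5]
grip_width: 0.0286
gripper_force: 34.9
```

Emit:
move_arm(
  deltas=[
    [[0.025,0.002,0,0],[0.055,0.004,0,0],[0.09,0.007,0,0],[0.125,0.009,0,0],[0.16,0.012,0,0],[0.195,0.014,0,0],[0.23,0.016,0,0],[0.26,0.018,0,0],[0.28,0.02,0,0],[0.29,0.021,0,0]],
  ],
)

```text
clock: 5.12
position: [0.5097, 0.2166, 0.1856]
eef_rot: [[0.132, 0.991, 0.0], [0.991, -0.132, 0.001], [0.001, 0.0, -1.0]]
ft_force: [-0.2, 0.1, -2.4]
grip_width: 0.0289
gripper_force: 34.9
```

Emit:
move_arm(
  deltas=[
    [[0.004,0,0.01,0],[0.005,0,0.03,0],[0.005,0,0.05,0],[0.005,0,0.06,0],[0.005,0,0.06,0],[0.005,0,0.06,0],[0.005,0,0.06,0]],
  ],
)

```text
clock: 5.7
position: [0.5108, 0.2185, 0.1262]
eef_rot: [[0.135, 0.991, 0.001], [0.991, -0.135, 0.0], [0.0, 0.001, -1.0]]
ft_force: [-1.2, -0.5, -2.0]
grip_width: 0.029
gripper_force: 34.9
```

Run:
```python
from h import *
s=shot('side','side2')
o=robot.get_obs(); print(o["clock"],o["position"],o["grip_width"],o["gripper_force"],o["ft_force"])
P=np.array(o["position"])
print(proj('side',P+[0,0,-.026]),proj('side',P+[0,0,.024]), proj('side',P+[.0,0,-.001]))
c=s[150:270,170:290]
cv2.imwrite('pics/c2.png',cv2.resize(c,(590,590),interpolation=cv2.INTER_CUBIC))
hsv=cv2.cvtColor(s,cv2.COLOR_BGR2HSV)
m=cv2.inRange(hsv[150:260,200:260],(14,90,40),(28,255,200))
N,l,st,ce=cv2.connectedComponentsWithStats(m); i=1+np.argmax(st[1:,4]); print(st[i]+[200,150,0,0,0],ce[i]+[200,150])
```

```text
5.75 [0.51108172 0.21880784 0.12650505] 0.028720639954088772 34.88233745098114 [ 0.89546382  0.14320142 -1.84622729]
[229.87385953 211.43993716] [229.3515738  194.03836749] [229.61489937 202.81187601]
[225 193  12  21 212] [230.43867925 203.39150943]
```

View pics/c2.png

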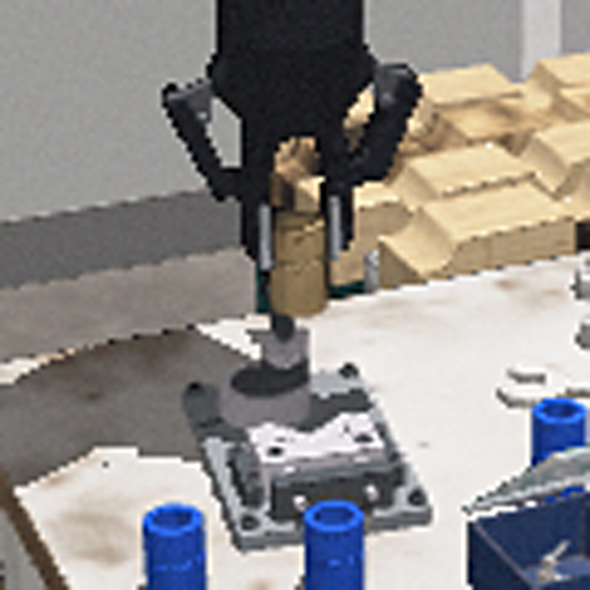

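The bush hangs straight between the pads at crop (300,265), right above the clamp, and its column bias of about 1 to 2 px matches that of the hub. I lower it.

Emit:
move_arm(
  deltas=[
    [[0,0,0.012,0],[0,0,0.028,0],[0,0,0.044,0],[0,0,0.058,0],[0,0,0.068,0],[0,0,0.075,0],[0,0,0.079,0],[0,0,0.081,0],[0,0,0.081,0],[0,0,0.081,0]],
  ],
)

```text
clock: 6.58
position: [0.5108, 0.2192, 0.0449]
eef_rot: [[0.135, 0.991, 0.001], [0.991, -0.135, 0.0], [0.001, 0.001, -1.0]]
ft_force: [-0.3, 0.4, -2.2]
grip_width: 0.0285
gripper_force: 34.9
```

Run:
```python
from h import *
s=shot('side','side3')
o=robot.get_obs(); print(o["clock"],o["position"],o["grip_width"],o["gripper_force"],o["ft_force"])
c=s[180:270,180:280]
cv2.imwrite('pics/c3.png',cv2.resize(c,(660,594),interpolation=cv2.INTER_CUBIC))
```

```text
6.6333 [0.51084636 0.2191517  0.04496875] 0.028658953215038096 34.906085729599 [ 0.73464787 -0.14351331 -1.86681815]
```

View pics/c3.png

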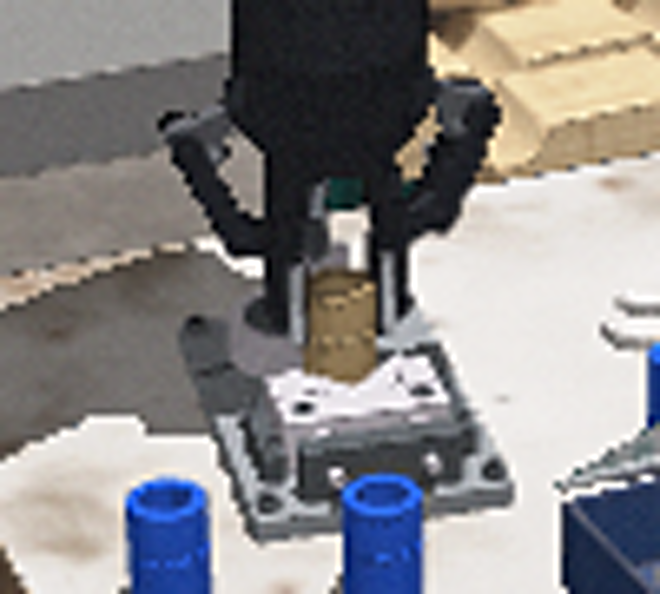

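The bush sits between the vee horns at crop (342,325), and the vee screws are at crop (303,407) and (423,390). I check the sideways offset against the screws.

Run:
```python
from h import *
th=-.1343;t=np.array([.5096,.2143]);R=np.array([[np.cos(th),-np.sin(th)],[np.sin(th),np.cos(th)]])
for q in((600,187),(585,315),(545,240),(362,222)):
    print(q,1000*R.T@(onz('top',q[0]/8+184.56,q[1]/8+219.56,.063 if q[0]<400 else .037)[:2]-t))
for q in((303,407),(423,390)):
    print('side',q,1000*R.T@(onz('side',q[0]/6.6+179.6,q[1]/6.6+179.6,.037)[:2]-t))
P=np.array(robot.get_obs()['position']); print('tcp clamp',1000*R.T@(P[:2]-t))
z=P[2]-.026
print('bush seen side z mid', 1000*R.T@(onz('side',342/6.6+179.6,325/6.6+179.6,z+.025)[:2]-t))
s=cv2.imread('pics/side3.png'); hsv=cv2.cvtColor(s,cv2.COLOR_BGR2HSV)
m=cv2.inRange(hsv[215:245,220:245],(14,90,40),(30,255,255)); ys,xs=np.where(m)
for y in range(ys.min(),ys.max()+1):print(y+215,xs[ys==y].min()+220,xs[ys==y].max()+220,end=';')
for z0 in (0,.025,.05): print(proj('side',[P[0],P[1],z+z0]))
```

```text
(600, 187) [ 23.64817135 -35.57789352]
(585, 315) [-24.16721758 -35.46718988]
(545, 240) [  1.78633768 -17.45897468]
(362, 222) [ 0.99157504 48.64103506]
side (303, 407) [-21.92379793 -36.86944468]
side (423, 390) [ 26.58813115 -36.86094271]
tcp clamp [0.5855114  4.97489333]
bush seen side z mid [ 5.38829805 12.73044511]
221 228 235;222 227 235;223 226 236;224 227 236;225 227 236;226 227 236;227 227 236;228 227 236;229 227 236;230 227 236;231 227 236;232 227 236;233 226 236;234 226 236;235 226 236;236 228 235;237 231 234;[230.56190316 238.57245933]
[230.3154462  230.39521623]
[230.06494629 222.08383154]
```

Emit:
move_arm(
  deltas=[
    [[-0.001,0,0.001,0],[-0.001,0,0.002,0],[-0.001,0,0.003,0],[-0.001,0,0.004,0],[-0.001,0,0.005,0],[-0.001,0,0.006,0],[-0.001,0,0.006,0]],
  ],
)

```text
clock: 7.22
position: [0.51, 0.2179, 0.038]
eef_rot: [[0.135, 0.991, -0.0], [0.991, -0.135, -0.0], [-0.0, -0.0, -1.0]]
ft_force: [0.4, -0.7, -1.2]
grip_width: 0.0289
gripper_force: 34.9
```

Emit:
move_arm(
  deltas=[
    [[0,0,0.0005,0],[0,0,0.001,0],[0,0,0.001,0],[0,0,0.001,0]],
  ],
)

```text
clock: 7.55
position: [0.5102, 0.218, 0.0377]
eef_rot: [[0.135, 0.991, 0.0], [0.991, -0.135, 0.0], [0.0, 0.0, -1.0]]
ft_force: [-3.1, -0.7, 4.0]
grip_width: 0.0289
gripper_force: 35.4
```

Contact felt (+6 N), so the bush stands on the plate. Release it.

Emit:
move_arm(
  deltas=[
    [[0,0,0,0],[0,0,0,0],[0,0,0,0],[0,0,0,0],[0,0,0,0],[0,0,0,0]],
  ],
  jaw=0.65,
)

```text
clock: 8.05
position: [0.5102, 0.218, 0.0373]
eef_rot: [[0.135, 0.991, 0.0], [0.991, -0.135, 0.0], [0.0, 0.0, -1.0]]
ft_force: [-0.3, -0.1, -0.2]
grip_width: 0.0555
gripper_force: 0.0
```

Emit:
move_arm(
  deltas=[
    [[0,0,-0.005,0],[0,0,-0.015,0],[0,0,-0.03,0],[0,0,-0.05,0],[0,0,-0.075,0],[0,0,-0.1,0],[0,0,-0.12,0],[0,0,-0.13,0]],
  ],
)

```text
clock: 8.72
position: [0.5117, 0.2186, 0.1712]
eef_rot: [[0.135, 0.991, 0.004], [0.991, -0.135, 0.002], [0.002, 0.004, -1.0]]
ft_force: [0.8, -0.1, 0.3]
grip_width: 0.0559
gripper_force: 0.0
```

Emit:
move_arm(
  deltas=[
    [[0.02,0.002,0,0],[0.05,0.006,0,0],[0.085,0.01,0,0],[0.115,0.014,0,0],[0.135,0.017,0,0],[0.144,0.018,0,0],[0.144,0.018,0,0],[0.144,0.018,0,0]],
  ],
  jaw=0.75,
)

```text
clock: 9.38
position: [0.5469, 0.3576, 0.1669]
eef_rot: [[0.134, 0.991, -0.001], [0.991, -0.134, -0.001], [-0.001, -0.001, -1.0]]
ft_force: [-0.1, 0.3, 0.0]
grip_width: 0.0642
gripper_force: 0.0
```

Run:
```python
from h import *
s=shot('side','side4');t=shot('top','top4')
o=robot.get_obs(); print(o["clock"],o["position"],o["grip_width"])
a=cv2.resize(s[150:260,180:275],(475,550),interpolation=cv2.INTER_CUBIC)
b=cv2.resize(t[220:282,190:280],None,fx=3.5,fy=550/62,interpolation=cv2.INTER_CUBIC)
cv2.imwrite('pics/c4.png',np.hstack([a,b]))
hs=cv2.cvtColor(t,cv2.COLOR_BGR2HSV); m=cv2.inRange(hs[235:265,235:260],(14,80,40),(30,255,255)); ys,xs=np.where(m); 
u,v=xs.mean()+235,ys.mean()+235; print(len(xs),u,v)
th=-.1343;T=np.array([.5096,.2143]);R=np.array([[np.cos(th),-np.sin(th)],[np.sin(th),np.cos(th)]])
print(1000*R.T@(onz('top',u,v,.055)[:2]-T))
```

```text
9.4833 [0.54695238 0.35679023 0.16720665] 0.06400549638994535
43 245.5581395348837 249.97674418604652
[-1.65863311  2.4181542 ]
```

View pics/c4.png

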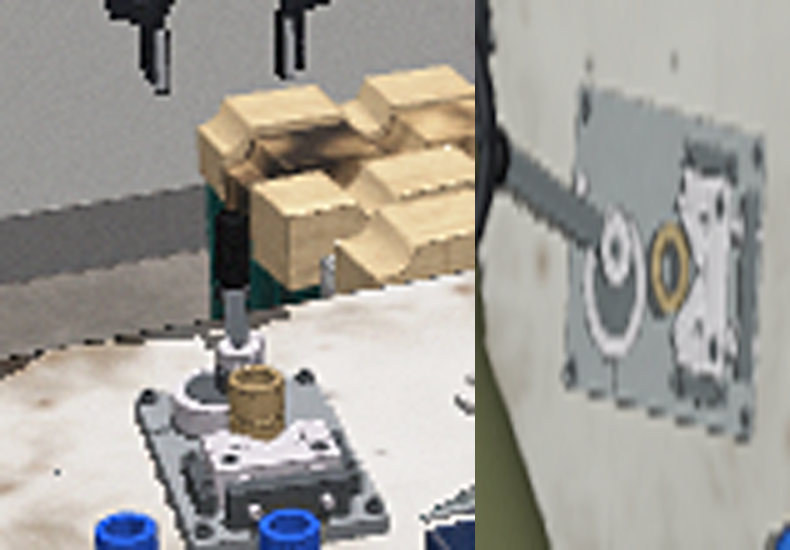

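The bush stands upright in the vee (side crop (257,400), top crop (670,268)), about 2 to 4 mm on the cam side. The lever is still open, and its grip shows at side crop (232,250). I go down over the grip and pinch it.

Emit:
move_arm(
  deltas=[
    [[0.003,0.001,0.015,0],[0.004,0.002,0.04,0],[0.004,0.002,0.065,0],[0.004,0.002,0.085,0],[0.004,0.002,0.1,0],[0.004,0.002,0.108,0],[0.004,0.002,0.111,0],[0.004,0.002,0.111,0]],
  ],
)

```text
clock: 10.15
position: [0.5497, 0.361, 0.0562]
eef_rot: [[0.135, 0.991, -0.001], [0.991, -0.135, -0.0], [-0.001, -0.001, -1.0]]
ft_force: [-0.5, -0.1, 0.1]
grip_width: 0.064
gripper_force: 0.0
```

Emit:
move_arm(
  deltas=[
    [[0,0,0,0],[0,0,0,0],[0,0,0,0],[0,0,0,0],[0,0,0,0],[0,0,0,0],[0,0,0,0],[0,0,0,0],[0,0,0,0]],
  ],
  jaw=0.1,
  squeeze=40,
)

```text
clock: 10.9
position: [0.5504, 0.3624, 0.0575]
eef_rot: [[0.134, 0.991, 0.001], [0.991, -0.134, 0.001], [0.001, 0.001, -1.0]]
ft_force: [-1.1, -0.5, 6.7]
grip_width: 0.0196
gripper_force: 39.1
```

The grip is pinched (19.6 mm wide, 39 N). The tool axes match the clamp axes (tool x = clamp y, tool y = clamp x), so I carry the grip along a 105 mm arc.

Emit:
move_arm(
  deltas=[
    [[0.001,-0.006,0,0],[0.0015,-0.0145,0,0],[0.0015,-0.023,0,0],[0.001,-0.0315,0,0],[-0.0005,-0.0395,0,0],[-0.0025,-0.048,0,0],[-0.005,-0.056,0,0],[-0.0085,-0.0635,0,0],[-0.012,-0.071,0,0],[-0.0165,-0.078,0,0]],
  ],
)

```text
clock: 11.73
position: [0.4713, 0.3571, 0.0575]
eef_rot: [[0.134, 0.991, 0.004], [0.991, -0.134, 0.002], [0.002, 0.003, -1.0]]
ft_force: [5.6, -0.2, 5.0]
grip_width: 0.0198
gripper_force: 39.5
```

Emit:
move_arm(
  deltas=[
    [[-0.005,-0.007,0,0],[-0.0105,-0.013,0,0],[-0.0165,-0.019,0,0],[-0.023,-0.0245,0,0],[-0.03,-0.029,0,0],[-0.037,-0.0335,0,0],[-0.0445,-0.037,0,0],[-0.0525,-0.04,0,0],[-0.0595,-0.042,0,0],[-0.0655,-0.0435,0,0]],
  ],
)

```text
clock: 12.57
position: [0.4188, 0.2992, 0.0575]
eef_rot: [[0.134, 0.991, 0.002], [0.991, -0.134, 0.005], [0.005, 0.001, -1.0]]
ft_force: [3.1, 5.6, 4.4]
grip_width: 0.0194
gripper_force: 39.4
```

Run:
```python
from h import *
s=shot('side','side5');t=shot('top','top5')
o=robot.get_obs(); P=np.array(o["position"]); print(o["clock"],P,o["ft_force"],o["grip_width"],o["gripper_force"])
d=P[:2]-[.5165,.2623]; print(np.linalg.norm(d),np.arctan2(d[1],d[0])+.1343-1.39)
```

```text
12.6667 [0.41870641 0.29863565 0.05749288] [1.55426418 4.36306918 4.67025509] 0.019525198789852947 39.42485753330402
0.10432576361199902 1.5301460828750335
```

Emit:
move_arm(
  deltas=[
    [[-0.004,-0.0005,0,0],[-0.008,-0.001,0,0],[-0.012,-0.0015,0,0],[-0.016,-0.002,0,0],[-0.02,-0.002,0,0],[-0.021,-0.002,0,0],[-0.021,-0.002,0,0],[-0.021,-0.002,0,0],[-0.021,-0.002,0,0],[-0.021,-0.002,0,0]],
  ],
)

```text
clock: 13.5
position: [0.4136, 0.279, 0.0575]
eef_rot: [[0.133, 0.991, 0.001], [0.991, -0.133, 0.005], [0.005, -0.0, -1.0]]
ft_force: [-0.4, 4.5, 7.8]
grip_width: 0.0196
gripper_force: 39.8
```

Run:
```python
from h import *
s=shot('side','side6');t=shot('top','top6')
o=robot.get_obs(); P=np.array(o["position"]); print(o["clock"],P,o["ft_force"],o["grip_width"],o["gripper_force"])
d=P[:2]-[.5165,.2623]; print(np.linalg.norm(d),np.arctan2(d[1],d[0])%6.2832+.1343-1.39)
a=cv2.resize(s[180:260,175:275],(400,480),interpolation=cv2.INTER_CUBIC)
b=cv2.resize(t[225:285,205:275],(400,480),interpolation=cv2.INTER_CUBIC)
cv2.imwrite('pics/c6.png',np.hstack([a,b]))
```

```text
13.6 [0.41364336 0.27904026 0.05745493] [0.14549326 4.87309472 7.72298207] 0.019564733213410904 39.77455692831427
0.10421000062945768 1.7245539440271351
```

View pics/c6.png

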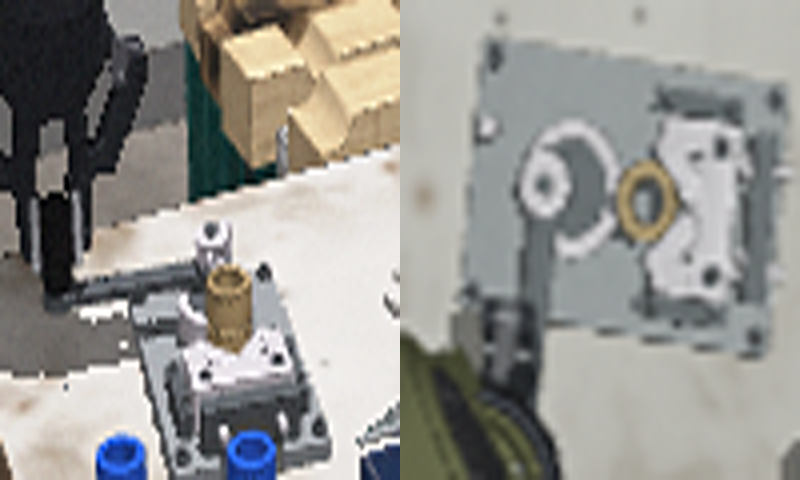

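The pictures show the lever lying along the clamp's −x axis over the witness line (top crop (545,185) to (515,350)). The bush is upright and pressed into the vee by the cam ring. The lever angle is about 1.73 rad with 5 N at the grip, so I hand in.

```bash
python3 -c "
from plant import robot
print(robot.hand_in())"
```

```text
the job is handed in; nothing more can be done
None
```

I stood the brass bush upright in the vee, released it, and handed the job in holding the lever at about 1.72 rad (top of the cam is 1.75), the cam pressing the bush into the vee in the last pictures; no pass/fail verdict came back.

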